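# Unlock the ticket-roll stand and take the roll off its spindle

## Robot

A 6-joint arm with a two-finger parallel gripper is mounted at the origin on the work surface. World frame = base frame: x ahead of the robot, y to its left, z up, the work surface at z = 0. Lengths are in m, angles in degrees, forces in N, time in s.
With the tool pointing down it reaches from about 0.25 to 0.775 m from the base axis. Payload 8.9 kg.
Tool frame: the origin (TCP) lies where the fingers leave the gripper's body, on its centre line; the fingertips stand 73 mm ahead of it and the grasp point (between the pads) lies r.grip_depth ahead of it (r.grip_depth is the distance from the TCP to the grasp point, in m); z points along the fingers, y is the direction in which the jaws open and shut (so a half turn about z gives the same grasp; the last joint's range is limited). The gripper opens to 85 mm and grips with 20 to 120 N. Pads are 22 mm wide; open, the fingers measure 114 mm over their backs; the gripper's body (76 mm by 85 mm) begins 54 mm behind the grasp point. The pads swing forward as they close: fully open they stand 13 mm farther back than shut.
Start: joints at [61.862, 16.656, -8.789, 64.555, 0, 82.019], TCP at [0.181, 0.493, 0.304] pointing down, gripper open.
Joint ranges: [-144.48, 144.48], [-52.06, 99.96], [-74.48, 78.29], [-112.23, 115.85], [-86.99, 84.42], [-180, 180]. Speed limits (degrees/s): [127.2, 127.2, 159.86, 180, 180, 180].

## Interface

Orientations are given as [roll, pitch, yaw] about the fixed x, y, z axes, in that order (R = Rz(yaw) Ry(pitch) Rx(roll)).
In Python, from plant import r, viewer gives the robot as it stands.
- The arm moves only by the tool play_rows, never from a script. Its argument "increments" is a list of rows, each a list of 5 numbers: the closure in counts, from 0 (fully open) to 255 (shut), then the shift along the tool's x, y, z in cm, then the turn about the tool's z in degrees. In form: [[grip, dx, dy, dz, spin], ...]. A call has 1 to 5 rows; each row is the pose to reach, as a shift and turn from the pose commanded when the call began, along the tool's axes at that moment; what a row does not reach only later rows make up. A row lasts 1/8 s, in which the tool goes at most 62.5 mm and 10.7 degrees, less where a joint would pass 70% of its speed; a pose out of reach is approached as far as the arm can. A call with a gripper value outside its range is refused whole. The fingers move at their own pace and stop on an object; the grip force is fixed at half the most. Time passes only in rows, so rows that repeat a pose let the fingers close. It gives the time, the measured TCP pose, the force and the opening at its end, in the units of the state.
- r.sense(): the state, without advancing time (a new reading comes with each control period).
- viewer.get_image(name): name is "scene" or "top"; returns a dict with "frame" (480x640x3 uint8, blue, green, red), "mtx" (3x3 intrinsics, pixels), "R" (3x3) and "t" (3): a world point X has camera coordinates R X + t. Camera axes: x right, y down, z forward; pixel columns grow to the right and rows downward; lengths in m; the calibration is good to about 2 mm. A picture is of the moment at which its call begins. There is no depth.
- r.hand_in(): hands the job in, once; it reports no verdict.
The state is a dict: "t": time; "joints": joint angles; "dq": joint speeds; "joint_torque": joint torques, N m; "tcp_pos": TCP position; "orientation": TCP orientation; "force": force on the tool from outside, world axes, zero at the start; "moment": the same for the moment, N m; "width": opening from 0.0 (shut) to 1.0 (fully open).
Only numpy, scipy, OpenCV 4.12 (cv2) and the standard library are available. Lean on these libraries where they do the work, as an engineer would, in place of code of your own. Each camera call takes 0.05 s, during which the arm holds its last target. There are 200 camera calls.

## Task

Take the blue key from its rest, push it fully home into the lock of the ticket-roll stand and turn it clockwise as far as it goes, and leave it there. Then push the keeper bar by its red pin well aside, away from the robot, nearly as far as it swings, lift the orange roll up off the spindle and stand it flat in the wooden tray. Leave everything else on the counter where it is.

Things in the scene. Friction and masses are not known exactly. Their poses are not given: they have to be found in the camera images.
- stand: The ticket-roll stand, fixed to the counter: dark wooden base 100 (x) x 275 (y) x 12 mm; origin at the centre of its underside, z up. In its own frame: the steel spindle (14 mm thick, top 70 mm above the counter) at y = 0; the green lock housing (50 x 50 mm, brass top face 90 mm above the counter) at y = -110 mm; the pivot post of the keeper bar at y = +100 mm.
- lock_mouth (a point): Centre of the keyhole, in the brass top face of the lock (90 mm above the counter), on the lock's vertical axis; axes parallel to the stand's. The keyhole is a slot 18.5 mm long (along the stand's x) and 7.5 mm wide with a 2 mm chamfer, through a fixed plate 10 mm thick; below the plate is the turning plug with a slot of the same size and direction. A key can only turn when its blade is wholly below the plate, and then cannot be drawn out unless turned back.
- plug (a joint): Turn of the lock's plug in rad: 0 = locked (slot along the stand's x), grows clockwise seen from above, hard stop at 1.4 (80 degrees). It resists with about 0.04 N m and stays where it is left; the blade has about 0.15 rad of play in it. The hidden bolt, which enters the end of the keeper bar, is drawn in step with the plug and is clear of the bar from about 0.8 on.
- bar (a joint): Swing of the steel keeper bar in rad: 0 = closed, lying across over the roll and spindle with its free end bolted at the lock; grows counter-clockwise seen from above, the free end going towards the stand's +x; stop at 1.5. Stiff pivot (about 0.12 N m), it stays where it is left. The bar is 18 mm wide, reaches 183 mm from its pivot, underside 72 mm and top 86 mm above the counter.
- bar_pin (a point): Top of the upright red push pin on the keeper bar: 12 mm thick, stands 32 mm above the bar, its top 118 mm above the counter, 145 mm from the pivot along the bar.
- bar_hinge (a point): Pivot axis (vertical) of the keeper bar, at the height of the bar's underside.
- spindle_top (a point): Top end of the upright steel spindle, on its axis, 70 mm above the counter.
- roll: The orange roll of draw tickets: 56 mm across, 50 mm tall, bore 24 mm, 80 to 170 g. It stands on the stand's base (underside 12 mm above the counter) around the spindle, whose tip is 8 mm above the roll's top. Origin at the centre of its underside, z along its axis; rigid.
- key: The loose key, standing upright in its rest: origin at the tip of its blade, z up. From the tip up: flat steel blade 16 mm (x) x 5 mm (y) x 9 mm high; round shank 6 mm thick to 22 mm; brass collar 23 mm across from 22 to 26 mm; blue flat bow 30 mm (x) x 10 mm (y) from 26 to 62 mm, gripped across its 10 mm. Same both ways round (half turn). 50 g. Fully home in the lock the collar lies on the brass face, the tip 22 mm below it.
- keyrest: Pale wooden block 70 x 70 x 40 mm, fixed, the key standing loosely in a slot 20 x 9 mm (long side along the block's x) in its top, the key's collar on the top face. Origin at the centre of the underside.
- tray: Shallow dark wooden tray, fixed, 150 x 150 mm outside, rim 16 mm high, walls and floor 5 mm; origin at the centre of its underside.
- jar: Bystander, loose, to be left alone: a sealed amber glass jar of pickles, 68 mm across, 100 mm tall; origin at the centre of its underside.
- pricecard: Bystander, loose, to be left alone: a blank yellow price card (50 mm wide, 130 mm tall in all) upright in a small wooden foot; origin at the centre of its underside.
- cup: Bystander, loose, to be left alone: a blue ceramic cup, 72 mm across, 90 mm tall; origin at the centre of its underside.
- bowl: Bystander, loose, to be left alone: a white tasting bowl, 80 mm across, 40 mm tall; origin at the centre of its underside.
- stamp: Bystander, loose, to be left alone: a flat black ink pad with a red top, 50 x 90 x 21 mm; origin at the centre of its underside.
- can: Bystander, loose, to be left alone: a closed tin, 60 mm across, 90 mm tall; origin at the centre of its underside.
Mind the look-alikes: they are no part of the job. Of the things like the roll, leave any that is black or green; of the rest the smaller one is meant.

How it is judged (in metres and radians):
On the way, in this order (a step that is already met when the one before it is completed fails the run):
1. the key is fully home in the keyhole (tip at least 19 mm below the brass face) (z of key in the frame of lock_mouth below -0.019 m and horizontal distance between key and lock_mouth below 0.006 m), for 0.1 s.
2. the key, home in the lock, has turned the plug clockwise by more than 1.15 rad (value of joint plug above 1.15 rad and z of key in the frame of lock_mouth below -0.018 m and horizontal distance between key and lock_mouth below 0.006 m), for 0.1 s.
3. the keeper bar is swung aside by more than 1.1 rad (value of joint bar above 1.1 rad), for 0.1 s.
4. the roll is lifted clear above the spindle (z of roll in the frame of spindle_top above 0.001 m and angle between roll's own z axis and vertical below 0.5 rad), for 0.05 s.
At the end, for the whole second after the job is handed in: The roll stands flat in the tray (centre within 45 mm of its centre in x and y, underside under 9 mm above the counter, tilt under 0.1 rad), at rest; the key is still in the lock (over 18 mm deep, within 6 mm of the axis), plug above 1.0 rad; the keeper bar is open above 1.1 rad (value of joint plug above 1 rad and z of key in the frame of lock_mouth below -0.018 m and horizontal distance between key and lock_mouth below 0.006 m and value of joint bar above 1.1 rad and x of roll in the frame of tray between -0.045 and 0.045 m and y of roll in the frame of tray between -0.045 and 0.045 m and z of roll in the frame of tray below 0.009 m and angle between roll's own z axis and vertical below 0.1 rad and linear speed of each of roll, key below 0.02 m/s); the robot touches nothing.
It fails at once if a bystander is moved by more than 30 mm (distance of any of jar, pricecard, cup, bowl, stamp, can from where it was at the start of the episode above 0.03 m).
It also fails if it takes over 72 s, if anything falls off the work surface, if the arm or the gripper's body presses on something with over 40 N, if the wrist force passes 120 N, or if a joint passes its speed limit or range.

## Working session

There is one attempt and no reset: what is moved stays moved. The work goes in short steps, Python scripts to look and compute and a tool call to move; the robot and the scene stay as the last step left them, time stands still between calls to the robot, and variables do not carry over. Pictures are saved under pics/ and viewed, about 8 in all and at most 12, crops included, and the job is handed in when it is done.

Besides the shell and the picture viewer there is one more tool, called after ">>>" by a JSON object that holds its "op" and its "data", one argument or row to a line. play_rows: Moves the arm, as the interface text tells. Its arguments: {"type":"object","properties":{"increments":{"type":"array"}},"required":["increments"]}

```bash
mkdir -p pics; ls
cat > h.py <<'E'
import numpy as np, cv2
from plant import r, viewer
def img(n):
    d=viewer.get_image(n); return d
def ray(d,uv,z):
    K=np.array(d["mtx"]);R=np.array(d["R"]);t=np.array(d["t"]).ravel()
    c=-R.T@t; v=R.T@np.linalg.inv(K)@np.array([uv[0],uv[1],1.0])
    return c+v*(z-c[2])/v[2]
def proj(d,X):
    p=np.array(d["R"])@np.array(X)+np.array(d["t"]).ravel(); q=np.array(d["mtx"])@p; return q[:2]/q[2]
E
python3 - <<'E'
from h import *
for n in("top","scene"):
    d=img(n); cv2.imwrite(f"pics/{n}0.png",d["frame"]); print(n,np.round(-np.array(d["R"]).T@np.array(d["t"]).ravel(),3),d["mtx"][0][0])
print(r.grip_depth,r.sense())
E
```

```text
pics
top [ 0.342 -0.021  1.465] 570.3494508468696
scene [0.968 0.69  1.011] 620.8450798670901
0.0539 {'t': 0.1, 'joints': array([ 6.18624303e+01,  1.66852971e+01, -8.82380843e+00,  6.45555118e+01,
        1.70339743e-03,  8.20193241e+01]), 'dq': array([ 0.01716791, -0.06953352,  0.03311115,  0.09928695, -0.01039123,
        0.01989379]), 'joint_torque': array([ 1.47579329e-03, -5.37978566e+01,  3.31919253e+01,  9.27523157e-03,
       -2.49568520e-04, -1.30226479e-05]), 'tcp_pos': array([0.18075751, 0.49259434, 0.30341248]), 'orientation': array([-1.79936245e+02, -1.06583222e-02,  1.59843099e+02]), 'force': array([-0.4090991 , -0.26842272, -0.52841498]), 'moment': array([-0.01153379,  0.00075573,  0.01836021]), 'width': 1.0018234690589107}
```

View pics/top0.png

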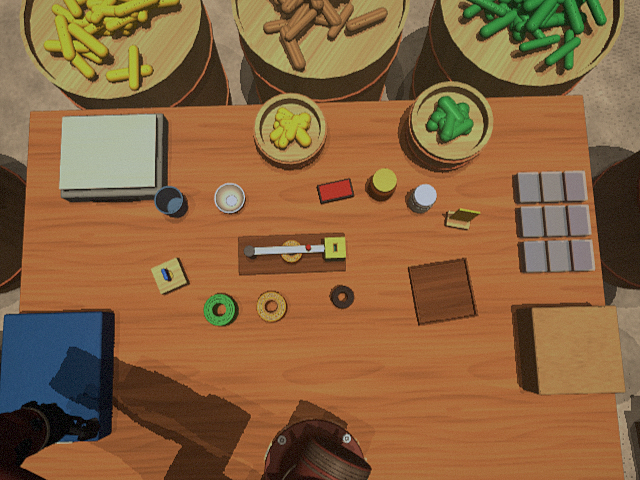

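View pics/scene0.png

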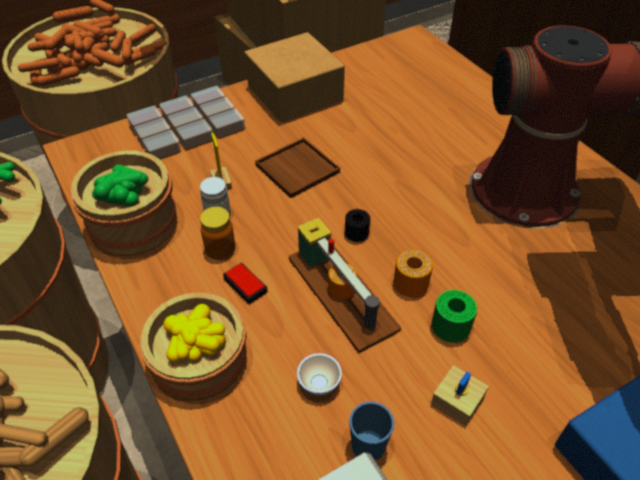

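Top view: the robot is at the bottom, +x is up and +y is left. Stand at (291,253), lock at (335,247), pivot at about (249,251), key at (168,273), tray at (442,291).
Roll candidates: orange on the spindle (291,251), larger orange (271,306), green (220,310), black (342,296). I choose the smaller orange one, on the spindle. Key candidate: only the blue bow at (168,273).

```bash
cat > m.py <<'E'
from h import *
d=img("top"); f=d["frame"]; e=img("scene"); g=e["frame"]
def comp(f,lo,hi,box,big=True):
    x0,y0,x1,y1=box; m=cv2.inRange(cv2.cvtColor(f,cv2.COLOR_BGR2HSV)[y0:y1,x0:x1],np.array(lo),np.array(hi))
    n,l,s,c=cv2.connectedComponentsWithStats(m); i=1+np.argmax(s[1:,4]); mm=(l==i).astype(np.uint8)
    ct=max(cv2.findContours(mm,0,1)[0],key=cv2.contourArea)+np.array([x0,y0])
    return c[i]+[x0,y0],s[i,4],ct
def rect(d,ct,z):
    w=np.array([ray(d,p[0],z)[:2]*1000 for p in ct],np.float32)
    return cv2.minAreaRect(w)
def tri(uv1,uv2):
    P=[np.array(k["mtx"])@np.c_[np.array(k["R"]),np.array(k["t"]).ravel()] for k in(d,e)]
    X=cv2.triangulatePoints(P[0],P[1],np.array(uv1,float).reshape(2,1),np.array(uv2,float).reshape(2,1)).ravel(); return X[:3]/X[3]
E
python3 - <<'E'
from m import *
Y=((22,90,90),(35,255,255))
c,a,ct=comp(f,*Y,(320,230,352,265)); print("lock top",c,a,rect(d,ct,.09),ray(d,c,.09))
c2,a,ct=comp(g,*Y,(290,210,340,245)); print("lock scene",c2,a,ray(e,c2,.09),rect(e,ct,.09))
B=((100,110,40),(125,255,255))
c,a,ct=comp(f,*B,(155,260,182,290)); print("bow",c,a,rect(d,ct,.06),ray(d,c,.07))
c2,a,ct=comp(g,*B,(440,360,485,410)); print("bow sc",c2,a,"tri",tri(c,c2))
H=cv2.cvtColor(f,cv2.COLOR_BGR2HSV)
for p in [(160,275),(340,240),(250,265),(420,300),(309,247),(168,273)]: print(p,H[p[1],p[0]])
Z=cv2.resize(f[225:300,145:365],None,fx=3.6,fy=3.6,interpolation=cv2.INTER_CUBIC)
Z2=cv2.resize(g[200:420,290:500],None,fx=1.5,fy=1.5,interpolation=cv2.INTER_CUBIC)
o=np.zeros((600,800,3),np.uint8);o[:270,:792]=Z;o[270:600,:315]=Z2
k=cv2.resize(f[255:293,150:188],None,fx=8,fy=8,interpolation=cv2.INTER_CUBIC);o[280:584,400:704]=k
cv2.imwrite("pics/c1.png",o)
E
```

```text
lock top [334.6318408  247.17412935] 402 ((539.5741577148438, -63.84162139892578), (52.10615158081055, 50.1849250793457), 1.5796349048614502) [ 0.5392379  -0.06357092  0.09      ]
lock scene [313.87229437 229.94588745] 462 [ 0.54043566 -0.06043744  0.09      ] ((540.2467041015625, -60.489280700683594), (51.714599609375, 53.02336883544922), 0.5503830909729004)
bow [164.34883721 273.97674419] 43 ((488.60693359375, 358.9798583984375), (28.164878845214844, 9.082999229431152), 22.29475212097168) [0.4876967  0.35643566 0.07      ]
bow sc [463.14782609 382.4173913 ] 115 tri [0.48826031 0.35707525 0.0668045 ]
(160, 275) [ 30 101 174]
(340, 240) [ 32 141 177]
(250, 265) [ 10 162 112]
(420, 300) [ 11 167 116]
(309, 247) [  3 194 179]
(168, 273) [161  70  40]
```

View pics/c1.png

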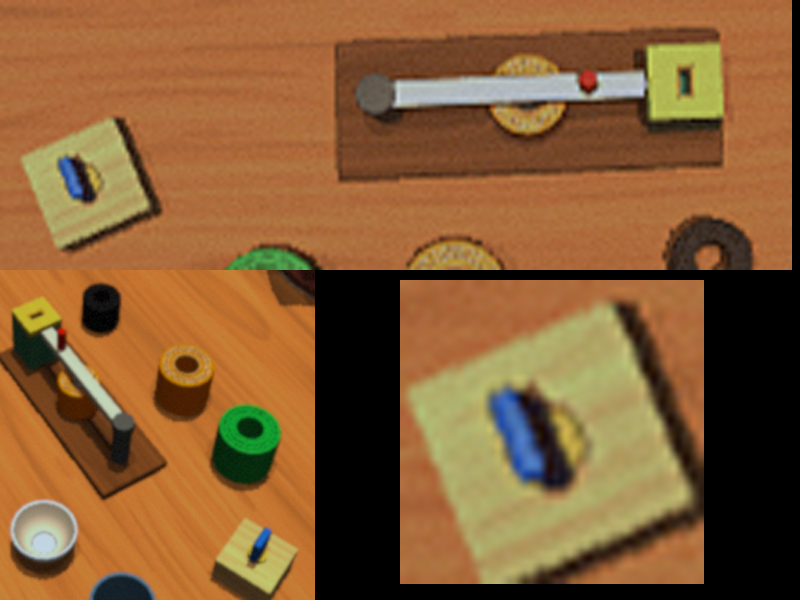

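Run:
```python
from m import *
def hole(d,f,ctr,box,thr=110):
    # pixels inside lock face darker / not yellow
    x0,y0,x1,y1=box; s=cv2.resize(f[y0:y1,x0:x1],None,fx=8,fy=8,interpolation=cv2.INTER_CUBIC)
    h=cv2.inRange(s[:,:,2],0,thr); k=cv2.connectedComponentsWithStats(h)
    for st,c in zip(k[2][1:],k[3][1:]):
        if st[4]>100:
            uv=np.array([x0,y0])+(c+.5)/8-.5; print("  hole",uv,st,ray(d,uv,.09))
print("top");hole(d,f,None,(327,240,343,256),120)
print("scene");hole(e,g,None,(305,222,325,238),120)
c,a,ct=comp(f,(22,60,110),(36,200,255),(145,250,195,300)); print("block",rect(d,ct,.04))
c,a,ct=comp(f,(100,110,40),(125,255,255),(155,260,182,290)); print("bow z.08",rect(d,ct,.08),ray(d,c,.08))
for box,z,n in[((232,228,352,280),.012,"base"),((400,250,490,330),.016,"tray")]:
    x0,y0,x1,y1=box
    s=f[y0:y1,x0:x1].astype(int); m=(s[:,:,2]<130).astype(np.uint8)*255
    m=cv2.morphologyEx(m,cv2.MORPH_OPEN,np.ones((3,3)))
    ct=max(cv2.findContours(m,0,1)[0],key=cv2.contourArea)+np.array([x0,y0]); print(n,rect(d,ct,z),cv2.boundingRect(ct))
R=lambda f,b:comp(f,(0,180,130),(5,255,255),b)
c,a,_=R(f,(300,238,318,256)); c2,a2,_=R(g,(320,230,340,260)); print("pin",c,a,c2,a2,ray(d,c,.115),tri(c,c2))
for n,b in [("top",(238,235,262,265))]:
    s=f[b[1]:b[3],b[0]:b[2]]; m=((s.max(2).astype(int)-s.min(2)<25)&(s.max(2)>50)&(s.max(2)<120)).astype(np.uint8)
    k=cv2.connectedComponentsWithStats(m); i=1+np.argmax(k[2][1:,4]); c=k[3][i]+b[:2]; print("pivot",c,k[2][i],ray(d,c,.09))
```

```text
top
  hole [334.88744685 247.14028172] [  53   31   27   61 1411] [ 0.53930307 -0.06419552  0.09      ]
scene
  hole [313.88145203 229.81549791] [ 46  50  59  33 959] [ 0.54023761 -0.06074275  0.09      ]
  hole [323.13184629 236.77716431] [132 112  28  16 283] [ 0.53378334 -0.03469138  0.09      ]
block ((487.2018737792969, 354.3641052246094), (69.78964233398438, 69.23306274414062), 22.42803955078125)
bow z.08 ((486.43255615234375, 353.7847595214844), (27.761873245239258, 8.509512901306152), 22.24184226989746) [0.48659707 0.35382751 0.08      ]
base ((537.2700805664062, 45.65569305419922), (101.10293579101562, 274.7928466796875), 0.5200964212417603) (238, 233, 108, 43)
tray ((430.2549133300781, -332.54412841796875), (149.95303344726562, 153.66854858398438), 7.5023908615112305) (408, 258, 70, 67)
pin [307.73333333 246.66666667] 15 [330.5625 240.625 ] 16 [0.53873862 0.00145448 0.115     ] [0.53859268 0.00148745 0.11562075]
pivot [248.96774194 251.01075269] [ 6 11 11 11 93] [0.53584776 0.14524139 0.09      ]
```

```bash
cat > go.py <<'E'
import sys
from h import *
from scipy.spatial.transform import Rotation as Ro
def plan(x,y,z,psi):
    s=r.sense(); R=Ro.from_euler("xyz",s["orientation"],degrees=True)
    dl=R.inv().apply(np.array([x,y,z])-s["tcp_pos"])*100
    sp=-((psi-s["orientation"][2]+180)%360-180)
    print("t",round(s["t"],2),"tcp",np.round(s["tcp_pos"],4),np.round(s["orientation"],2),"w",round(s["width"],3),"F",np.round(s["force"],1),"M",np.round(s["moment"],2),"j6",round(s["joints"][5],1)); print("cm",np.round(dl,2),"spin",round(sp,1))
if __name__=="__main__": plan(*map(float,sys.argv[1:]))
E
python3 go.py .4866 .3538 .25 202.3
```

```text
t 0.3 tcp [0.1809 0.4928 0.3037] [-179.98   -0.    159.84] w 1.0 F [-0.7 -0.   0.3] M [-0.01 -0.01  0.02] j6 82.0
cm [-33.49  -2.51   5.37] spin -42.5
```

>>> {"op": "play_rows", "data": {
  "increments": [
    [0, -6.0, -0.5, 1, -9],
    [0, -12, -1, 2, -18],
    [0, -18, -1.5, 3, -27],
    [0, -24, -2, 4, -36],
    [0, -30, -2.3, 5, -42.5]
  ]
}}

```text
t: 0.92
tcp_pos: [0.4563, 0.3668, 0.2537]
orientation: [180.0, 0.0, -157.4]
force: [1.2, 0.4, -0.4]
width: 1.0
```

```bash
python3 go.py .4866 .3538 .17 202.3
```

```text
t 0.93 tcp [0.4563 0.3668 0.2537] [ 1.7999e+02  1.0000e-02 -1.5741e+02] w 1.0 F [ 1.2  0.4 -0.4] M [ 0.02  0.04 -0.  ] j6 9.0
cm [-2.3  -2.36  8.37] spin 0.3
```

>>> {"op": "play_rows", "data": {
  "increments": [
    [60, -1.2, -1.2, 3, 0.2],
    [100, -2.3, -2.4, 6, 0.3],
    [130, -2.3, -2.4, 8.4, 0.3],
    [130, -2.3, -2.4, 8.4, 0.3]
  ]
}}

```text
t: 1.42
tcp_pos: [0.484, 0.3536, 0.1681]
orientation: [-180.0, -0.2, -158.0]
force: [-0.9, 0.8, -0.2]
width: 0.49
```

```bash
python3 go.py .4866 .3538 .122 202.3
```

```text
t 1.43 tcp [0.484  0.3536 0.1681] [-179.97   -0.23 -157.98] w 0.49 F [-0.9  0.8 -0.2] M [ 0.01 -0.02  0.02] j6 7.1
cm [-0.26 -0.08  4.61] spin -0.3
```

>>> {"op": "play_rows", "data": {
  "increments": [
    [130, -0.2, -0.1, 2.3, -0.3],
    [130, -0.2, -0.1, 4.6, -0.3],
    [130, -0.2, -0.1, 4.6, -0.3],
    [255, -0.2, -0.1, 4.6, -0.3],
    [255, -0.2, -0.1, 4.6, -0.3]
  ]
}}

```text
t: 2.05
tcp_pos: [0.4879, 0.3547, 0.1255]
orientation: [180.0, 0.1, -157.6]
force: [-1.9, -1.0, 4.7]
width: 0.106
```

>>> {"op": "play_rows", "data": {
  "increments": [
    [255, 0, 0, 0, 0],
    [255, 0, 0, 0, 0],
    [255, 0, 0, 0, 0]
  ]
}}

```text
t: 2.42
tcp_pos: [0.4879, 0.3547, 0.1255]
orientation: [180.0, 0.1, -157.7]
force: [-0.7, 0.6, 6.2]
width: 0.103
```

```bash
python3 go.py .4866 .3538 .202 202.3
```

```text
t 2.42 tcp [0.4879 0.3547 0.1255] [ 1.7998e+02  1.4000e-01 -1.5766e+02] w 0.103 F [-0.7  0.6  6.2] M [-0.06  0.21  0.07] j6 6.7
cm [ 0.14 -0.03 -7.65] spin 0.0
```

>>> {"op": "play_rows", "data": {
  "increments": [
    [255, 0, 0, -2, 0],
    [255, 0, 0, -5, 0],
    [255, 0, 0, -9, 0],
    [255, 0, 0, -12, 0],
    [255, 0, 0, -12, 0]
  ]
}}

```text
t: 3.05
tcp_pos: [0.4884, 0.355, 0.247]
orientation: [180.0, 0.3, -157.7]
force: [0.3, 0.3, -0.9]
width: 0.104
```

```bash
python3 - <<'E'
from m import *
s=r.sense();print(s["tcp_pos"],s["orientation"],s["width"],s["force"])
T=s["tcp_pos"]; o=np.zeros((480,800,3),np.uint8)
for i,(k,fr) in enumerate([(d,f),(e,g)]):
    u=proj(k,T-[0,0,.08]).astype(int); print(u)
    c=cv2.copyMakeBorder(fr,40,40,40,40,0)[u[1]:u[1]+80,u[0]:u[0]+80]; o[:400,i*400:i*400+400]=cv2.resize(c,(400,400),interpolation=2)
cv2.imwrite("pics/k1.png",o)
E
python3 go.py .5393 -.0637 .245 181.1
```

```text
[0.48718941 0.35422651 0.24403191] [ 1.79996215e+02  2.94771997e-02 -1.57656418e+02] 0.10565789030091062 [ 0.33042486 -0.31424717 -0.56308733]
[154 270]
[473 350]
t 3.15 tcp [0.4872 0.3542 0.244 ] [ 1.8000e+02  3.0000e-02 -1.5766e+02] w 0.106 F [ 0.3 -0.3 -0.6] M [ 0.02  0.03 -0.07] j6 6.7
cm [ 11.07 -40.64  -0.11] spin 21.2
```

View pics/k1.png

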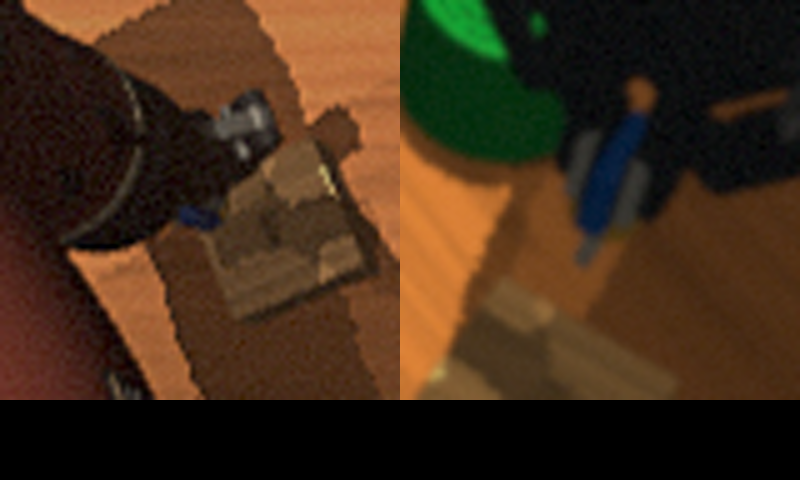

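>>> {"op": "play_rows", "data": {
  "increments": [
    [255, 1.4, -5, -1, 3],
    [255, 2.8, -10, -1.5, 6],
    [255, 4.2, -15.5, -1.5, 9],
    [255, 5.6, -21, -1.5, 12],
    [255, 7, -26, -1.5, 15]
  ]
}}

```text
t: 3.78
tcp_pos: [0.5208, 0.0852, 0.2578]
orientation: [180.0, -0.1, -172.8]
force: [0.9, 0.2, -0.3]
width: 0.108
```

```bash
python3 go.py .5408 -.0637 .245 181.1
```

```text
t 3.77 tcp [0.5208 0.0852 0.2578] [ 1.7999e+02 -1.0000e-01 -1.7277e+02] w 0.108 F [ 0.9  0.2 -0.3] M [ 0.03 -0.04 -0.03] j6 -5.9
cm [ -0.11 -15.03   1.28] spin 6.1
```

>>> {"op": "play_rows", "data": {
  "increments": [
    [255, 0, -5, 0.5, 2],
    [255, 0, -10, 1.3, 4],
    [255, -0.1, -15, 1.3, 6.1],
    [255, -0.1, -15, 1.3, 6.1],
    [255, -0.1, -15, 1.3, 6.1]
  ]
}}

```text
t: 4.4
tcp_pos: [0.5408, -0.0612, 0.245]
orientation: [179.9, -0.1, -178.8]
force: [1.0, -0.1, -1.2]
width: 0.107
```

```bash
python3 go.py .5408 -.0637 .206 181.1
```

```text
t 4.4 tcp [ 0.5408 -0.0612  0.245 ] [ 1.7995e+02 -1.1000e-01 -1.7877e+02] w 0.107 F [ 1.  -0.1 -1.2] M [-0.01 -0.02 -0.01] j6 -15.4
cm [ 0.   -0.25  3.9 ] spin 0.1
```

Lower to tip just above the brass face (tip ≈ 0.0985) and look.

>>> {"op": "play_rows", "data": {
  "increments": [
    [255, 0, -0.3, 2, 0.1],
    [255, 0, -0.3, 3.9, 0.1],
    [255, 0, -0.3, 3.9, 0.1],
    [255, 0, -0.3, 3.9, 0.1]
  ]
}}

```text
t: 4.9
tcp_pos: [0.5417, -0.0637, 0.2074]
orientation: [180.0, 0.0, -178.8]
force: [0.5, -0.2, -0.5]
width: 0.101
```

```bash
python3 - <<'E'
from m import *
s=r.sense();print(s["tcp_pos"],s["orientation"])
T=s["tcp_pos"]
u=(314,228); print("tip proj",proj(e,T-[0,0,.1075]),"mouth",proj(e,[.5393,-.064,.09]),proj(d,T-[0,0,.1075]))
c=g[u[1]-40:u[1]+20,u[0]-40:u[0]+40]; 
o=cv2.resize(c,(800,600),interpolation=cv2.INTER_CUBIC); cv2.imwrite("pics/k2.png",o)
E
python3 go.py .5408 -.0637 .206 181.1
```

```text
[ 0.54194443 -0.06411942  0.20770277] [-1.79983860e+02  6.39129309e-02 -1.78813357e+02]
tip proj [312.2854822  225.62750124] mouth [313.47969457 228.63976451] [334.93249984 245.45671309]
t 5.0 tcp [ 0.5419 -0.0641  0.2077] [-1.7998e+02  6.0000e-02 -1.7881e+02] w 0.104 F [-0.4 -0.7 -0. ] M [-0.03 -0.07 -0.03] j6 -15.6
cm [0.11 0.04 0.17] spin 0.1
```

View pics/k2.png

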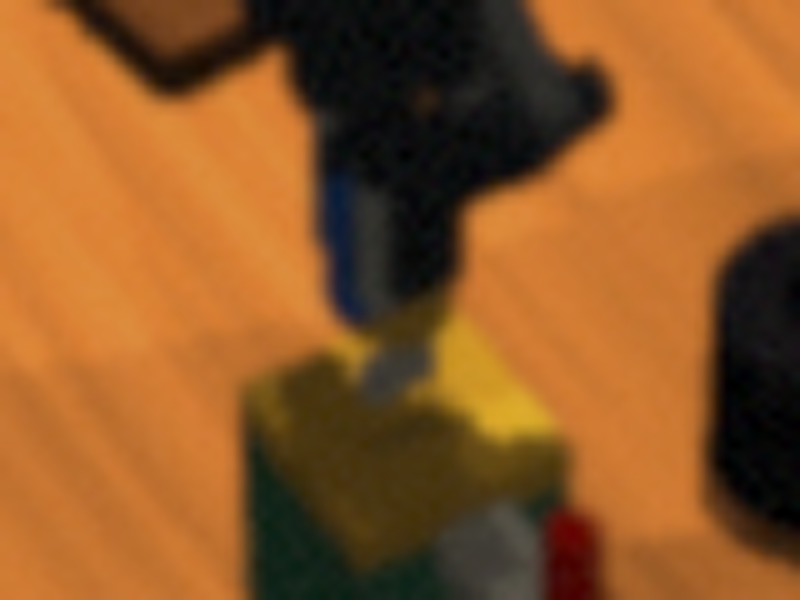

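Run:
```python
from m import *
H=cv2.cvtColor(g,cv2.COLOR_BGR2HSV)
# grey blade pixels: low saturation
x0,y0,x1,y1=307,219,320,231
s=g[y0:y1,x0:x1].astype(int)
print((s.max(2)-s.min(2))); 
for z in (.0985,.1002,.102): print(z,ray(e,(313.5,226.3),z)-[0,.0025,0])
for dx in(-.0015,0): print(proj(e,r.sense()["tcp_pos"]+[dx,.0025,-.1075]))
print(ray(e,(313.88,229.82),.09))
```

```text
[[ 68  18  16   6  19  29  40  48  55  53  64  96 136]
 [121  77  38  33  42  48  55  55  55  59  84 119 153]
 [151 130 103  80  72  54  54  50  55  68 109 141 159]
 [146 149 142 121  92  56  38  37  35  60 108 152 169]
 [112 129 136 105  67  32  22  19  18  45 101 155 170]
 [ 76  99 108  68  30  15  10  12  15  39  95 150 167]
 [ 62  78  85  44  13   9  12  15  28  53 104 154 166]
 [ 62  61  61  28  13  12  15  31  61  91 120 148 160]
 [ 56  55  46  24  20  23  32  47  69  95 115 138 148]
 [ 51  56  50  40  37  43  49  53  62  72  92 109 131]
 [ 56  54  55  53  51  56  55  54  51  54  63  79  98]
 [ 60  50  53  54  58  55  54  47  48  43  50  59  66]]
0.0985 [ 0.53996291 -0.06515675  0.0985    ]
0.1002 [ 0.54075995 -0.06375444  0.1002    ]
0.102 [ 0.54160386 -0.06226964  0.102     ]
[313.50377435 226.09228084]
[312.86159405 226.36429574]
[ 0.54024644 -0.06073337  0.09      ]
```

```bash
python3 go.py .5412 -.0625 .194 181.1
```

```text
t 5.1 tcp [ 0.5419 -0.0644  0.2076] [-1.7998e+02  6.0000e-02 -1.7884e+02] w 0.107 F [ 0.2 -0.6 -0.8] M [-0.    0.02  0.01] j6 -15.6
cm [0.07 0.19 1.36] spin 0.1
```

>>> {"op": "play_rows", "data": {
  "increments": [
    [255, 0.1, 0.2, 0.5, 0],
    [255, 0.1, 0.2, 0.9, 0],
    [255, 0.1, 0.2, 1.2, 0],
    [255, 0.1, 0.2, 1.4, 0],
    [255, 0.1, 0.2, 1.4, 0]
  ]
}}

```text
t: 5.72
tcp_pos: [0.5404, -0.0628, 0.1926]
orientation: [-180.0, -0.0, -178.9]
force: [0.0, -1.8, -1.5]
width: 0.103
```

```bash
python3 go.py .5412 -.0625 .1755 181.1
```

```text
t 5.72 tcp [ 0.5404 -0.0628  0.1926] [-1.7997e+02 -3.0000e-02 -1.7887e+02] w 0.103 F [ 0.  -1.8 -1.5] M [-0.7  -0.08 -0.03] j6 -15.4
cm [-0.08  0.02  1.71] spin 0.0
```

>>> {"op": "play_rows", "data": {
  "increments": [
    [255, 0, -0.1, 0.3, 0],
    [255, 0, -0.1, 0.6, 0],
    [255, 0, -0.1, 0.9, 0],
    [255, 0, -0.1, 0.9, 0]
  ]
}}

```text
t: 6.22
tcp_pos: [0.5403, -0.0634, 0.1836]
orientation: [180.0, -0.0, -178.9]
force: [0.3, -1.4, -1.0]
width: 0.106
```

```bash
python3 go.py .5412 -.0625 .1755 181.1
```

```text
t 6.22 tcp [ 0.5403 -0.0634  0.1836] [ 1.7999e+02 -3.0000e-02 -1.7885e+02] w 0.106 F [ 0.3 -1.4 -1. ] M [-0.05  0.03 -0.02] j6 -15.5
cm [-0.09  0.09  0.81] spin 0.0
```

Going in freely. Now home.

>>> {"op": "play_rows", "data": {
  "increments": [
    [255, 0, 0, 0.3, 0],
    [255, 0, 0, 0.6, 0],
    [255, 0, 0, 0.8, 0],
    [255, 0, 0, 1.0, 0],
    [255, 0, 0, 1.0, 0]
  ]
}}

```text
t: 6.85
tcp_pos: [0.5405, -0.0635, 0.1754]
orientation: [-180.0, 0.0, -178.9]
force: [-6.4, 1.3, 18.7]
width: 0.102
```

```bash
python3 go.py .5412 -.0625 .1755 181.1
```

```text
t 6.85 tcp [ 0.5405 -0.0635  0.1754] [-1.7998e+02  4.0000e-02 -1.7885e+02] w 0.102 F [-6.4  1.3 18.7] M [0.31 1.44 0.04] j6 -15.5
cm [-0.07  0.1  -0.01] spin 0.0
```

>>> {"op": "play_rows", "data": {
  "increments": [
    [255, 0, 0, -0.1, 8],
    [255, 0, -0.05, -0.1, 16],
    [255, 0, -0.05, -0.1, 24],
    [255, 0, -0.1, -0.1, 32],
    [255, 0, -0.1, -0.1, 40]
  ]
}}

```text
t: 7.48
tcp_pos: [0.5403, -0.0651, 0.1755]
orientation: [-179.9, 0.0, 140.9]
force: [-4.7, -2.9, 7.9]
width: 0.106
```

```bash
python3 go.py .5412 -.0625 .1755 101
```

```text
t 7.47 tcp [ 0.5403 -0.0651  0.1755] [-1.7992e+02  5.0000e-02  1.4086e+02] w 0.106 F [-4.7 -2.9  7.9] M [-0.78  0.98  0.13] j6 24.6
cm [ 0.1   0.26 -0.  ] spin 39.9
```

>>> {"op": "play_rows", "data": {
  "increments": [
    [255, 0, -0.05, 0, 9],
    [255, 0, -0.1, 0, 18],
    [255, 0.05, -0.1, 0, 27],
    [255, 0.05, -0.1, 0, 36],
    [255, 0.05, -0.1, 0, 43]
  ]
}}

```text
t: 8.1
tcp_pos: [0.5391, -0.0657, 0.1755]
orientation: [-179.9, 0.1, 97.9]
force: [-5.3, -3.5, 9.9]
width: 0.105
```

```bash
python3 go.py .5412 -.0625 .1755 101
```

```text
t 8.1 tcp [ 0.5391 -0.0657  0.1755] [-1.7995e+02  1.1000e-01  9.7860e+01] w 0.105 F [-5.3 -3.5  9.9] M [-0.9   1.33  0.08] j6 67.5
cm [ 0.29  0.25 -0.  ] spin -3.1
```

>>> {"op": "play_rows", "data": {
  "increments": [
    [255, 0, -0.05, 0, 4],
    [255, 0, -0.05, 0, 7],
    [255, 0, -0.05, 0, 7]
  ]
}}

```text
t: 8.48
tcp_pos: [0.5388, -0.0657, 0.1755]
orientation: [-180.0, 0.1, 91.1]
force: [-3.8, -2.5, 7.7]
width: 0.104
```

```bash
python3 go.py .5391 -.0657 .2 97
```

```text
t 8.47 tcp [ 0.5388 -0.0657  0.1755] [-1.7998e+02  1.0000e-01  9.1070e+01] w 0.104 F [-3.8 -2.5  7.7] M [-0.78  0.96  0.  ] j6 74.3
cm [-0.    0.03 -2.45] spin -5.9
```

>>> {"op": "play_rows", "data": {
  "increments": [
    [150, 0, 0, 0, 0],
    [120, 0, 0, 0, 0],
    [120, 0, 0, 0, 0],
    [120, 0, 0, -4, 0],
    [120, 0, 0, -8, 0]
  ]
}}

```text
t: 9.1
tcp_pos: [0.5387, -0.0649, 0.2555]
orientation: [-179.9, -0.0, 91.1]
force: [0.1, 0.0, -0.4]
width: 0.531
```

>>> {"op": "play_rows", "data": {
  "increments": [
    [120, -6, -1, -2, 0],
    [120, -12, -2, -2, 0],
    [120, -15, -3, -2, 0]
  ]
}}

```text
t: 9.48
tcp_pos: [0.5118, -0.2183, 0.2752]
orientation: [179.9, 0.1, 91.1]
force: [0.3, 0.7, 0.2]
width: 0.525
```

Run:
```python
from m import *
print(r.sense()["tcp_pos"])
o=np.zeros((400,800,3),np.uint8)
o[:,:400]=cv2.resize(f[222:272,310:360],(400,400),interpolation=2);o[:,400:]=cv2.resize(g[195:245,290:340],(400,400),interpolation=2)
cv2.imwrite("pics/k3.png",o)
```

```text
[ 0.51125921 -0.21847     0.27475722]
```

View pics/k3.png

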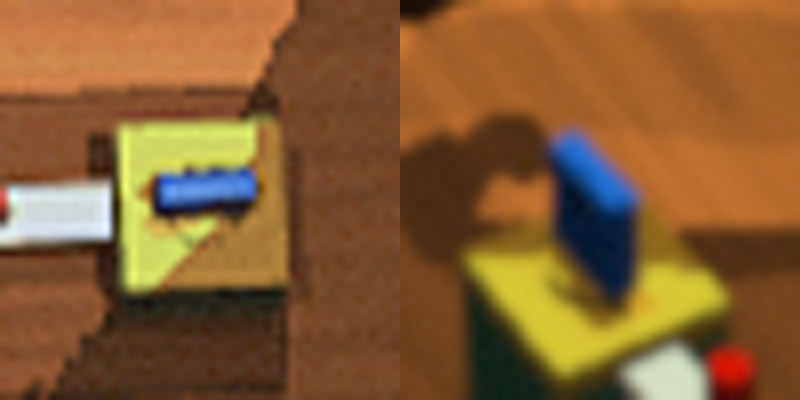

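```bash
python3 go.py .495 .0015 .23 91.1; python3 go.py .495 .0015 .169 91.1|tail -1
```

```text
t 9.57 tcp [ 0.5113 -0.2185  0.2748] [-1.7999e+02  4.0000e-02  9.0930e+01] w 0.53 F [ 0.1  1.  -0.8] M [ 0.05 -0.    0.04] j6 58.4
cm [22.02 -1.27  4.46] spin -0.2
cm [22.03 -1.27 10.56] spin -0.2
```

>>> {"op": "play_rows", "data": {
  "increments": [
    [255, 5, -1, 0, 0],
    [255, 11, -1.3, 0, 0],
    [255, 17, -1.3, 1, 0],
    [255, 22, -1.3, 4.5, 0],
    [255, 22, -1.3, 4.5, 0]
  ]
}}

```text
t: 10.2
tcp_pos: [0.4926, 0.0081, 0.2279]
orientation: [-179.8, -0.1, 91.4]
force: [0.2, -1.5, 0.6]
width: 0.003
```

>>> {"op": "play_rows", "data": {
  "increments": [
    [255, 0, 0, 3, 0],
    [255, 0, 0, 6, 0],
    [255, 0, 0, 6, 0]
  ]
}}

```text
t: 10.58
tcp_pos: [0.4936, 0.0041, 0.1688]
orientation: [-179.8, -0.0, 91.1]
force: [-0.1, -0.3, -0.4]
width: -0.001
```

```bash
cat > arc.py <<'E'
from go import *
P=np.array([.5358,.1452]); psi0=91.1
def tgt(th,off=.0205):
    a=th+np.deg2rad(1.1); b=np.array([np.sin(a),-np.cos(a)]); n=np.array([np.cos(a),np.sin(a)])
    return P+.1445*b-n*off, psi0+np.rad2deg(th)
s=r.sense(); R=Ro.from_euler("xyz",s["orientation"],degrees=True)
print(s["tcp_pos"],s["orientation"],s["force"],s["width"])
for th in map(float,sys.argv[1:]):
    p,ps=tgt(th); dl=R.inv().apply(np.r_[p,.169]-s["tcp_pos"])*100
    print(th,np.round(p,3),np.round(dl,1),"spin",round(-((ps-s["orientation"][2]+180)%360-180),1))
E
python3 arc.py 0 .17 .34 .51 .68
```

```text
[0.49355069 0.0041227  0.1687744 ] [-1.79809435e+02 -2.85556869e-02  9.11396614e+01] [-0.09498123 -0.32965633 -0.37043631] -0.0012784897211913589
0.0 [0.518 0.   ] [-0.4  2.4 -0. ] spin 0.0
0.17 [ 0.543 -0.001] [-0.6  4.9 -0. ] spin -9.7
0.34 [0.567 0.003] [-0.3  7.4 -0. ] spin -19.4
0.51 [0.591 0.01 ] [ 0.4  9.8 -0.1] spin -29.2
0.68 [0.613 0.021] [ 1.5 12.  -0.1] spin -38.9
```

>>> {"op": "play_rows", "data": {
  "increments": [
    [255, -0.4, 2.4, 0, 0],
    [255, -0.6, 4.9, 0, -9.7],
    [255, -0.3, 7.4, 0, -19.4],
    [255, 0.4, 9.8, 0, -29.2],
    [255, 1.5, 12, 0, -38.9]
  ]
}}

```text
t: 11.2
tcp_pos: [0.6157, 0.021, 0.1717]
orientation: [180.0, 0.1, 130.3]
force: [-0.7, -0.5, 0.8]
width: 0.002
```

```bash
python3 arc.py .85 1.02 1.17 1.32 1.42
```

```text
[0.61570286 0.02098753 0.17167143] [1.79963263e+02 8.11241323e-02 1.30307905e+02] [-0.70400125 -0.47841182  0.84941826] 0.0016292494706248168
0.85 [0.633 0.036] [0.1 2.3 0.3] spin -9.5
1.02 [0.65  0.054] [0.3 4.8 0.3] spin -19.2
1.17 [0.662 0.072] [0.9 6.9 0.3] spin -27.8
1.32 [0.672 0.092] [1.8 8.9 0.3] spin -36.4
1.42 [0.676 0.106] [ 2.6 10.1  0.3] spin -42.2
```

>>> {"op": "play_rows", "data": {
  "increments": [
    [255, 0.1, 2.3, 0.2, -9.5],
    [255, 0.3, 4.8, 0.2, -19.2],
    [255, 0.9, 6.9, 0.2, -27.8],
    [255, 1.8, 8.9, 0.2, -36.4],
    [255, 2.4, 9.8, 0.2, -41]
  ]
}}

```text
t: 11.82
tcp_pos: [0.6751, 0.1034, 0.1698]
orientation: [180.0, 0.1, 171.3]
force: [0.6, -0.6, 0.2]
width: 0.003
```

>>> {"op": "play_rows", "data": {
  "increments": [
    [255, 0, 0, 0, 0],
    [255, 0, -1, 0, 0],
    [255, 0, -2, -5, 0],
    [255, 0, -5, -9, 0],
    [100, 0, -11, -9, 0]
  ]
}}

```text
t: 12.45
tcp_pos: [0.6581, -0.0067, 0.2622]
orientation: [180.0, 0.4, 171.1]
force: [0.9, 0.3, -0.7]
width: 0.197
```

```bash
python3 go.py .40 -.1 .26 181
```

```text
t 12.45 tcp [ 0.6581 -0.0067  0.2622] [179.98   0.39 171.07] w 0.197 F [ 0.9  0.3 -0.7] M [-0.05 -0.05  0.03] j6 2.0
cm [ 24.05 -13.22   0.05] spin -9.9
```

>>> {"op": "play_rows", "data": {
  "increments": [
    [0, 4, -6, 0, 0],
    [0, 8, -11, 0, 0],
    [0, 12, -16, 0, 0],
    [0, 18, -20, 0, 0],
    [0, 18, -20, 0, 0]
  ]
}}

```text
t: 13.08
tcp_pos: [0.4445, -0.177, 0.2584]
orientation: [-180.0, -0.0, 170.8]
force: [1.4, -0.2, 0.2]
width: 1.003
```

Run:
```python
from m import *
print(r.sense()["tcp_pos"])
o=np.zeros((560,800,3),np.uint8)
o[:,:400]=cv2.resize(f[170:310,230:330],(400,560),interpolation=2);o[:,400:]=cv2.resize(g[215:390,260:385],(400,560),interpolation=2)
cv2.imwrite("pics/b1.png",o)
x0,y0,x1,y1=275,238,308,270
H=cv2.cvtColor(f,cv2.COLOR_BGR2HSV)
print(H[253,283],H[251,291],H[265,270])
```

```text
[ 0.44602123 -0.1766498   0.25856194]
[ 21 179 202] [109  31 242] [ 11 162 131]
```

View pics/b1.png

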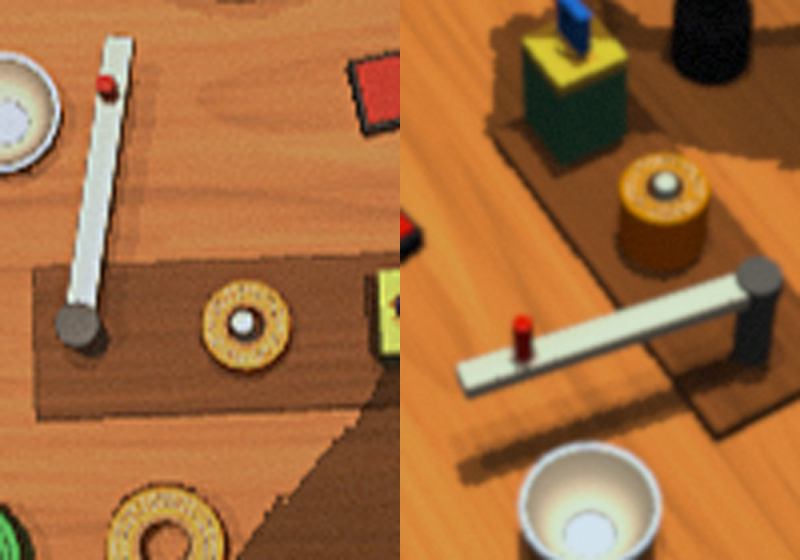

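```bash
python3 - <<'E'
from m import *
c,a,ct=comp(f,(16,90,90),(30,255,255),(275,236,310,268)); (cc,rad)=cv2.minEnclosingCircle(ct); print(c,a,cc,rad,ray(d,cc,.062),ray(d,c,.062))
print("card",ray(d,(460,217),.0));
E
python3 go.py .537 .0455 .2 181; python3 go.py .537 .0455 .098 181|tail -1
```

```text
[290.65714286 250.53214286] 280 (290.8125, 250.625) 11.188298225402832 [0.53775667 0.04459627 0.062     ] [0.53800055 0.04497724 0.062     ]
card [ 0.62219721 -0.39602545  0.        ]
t 13.28 tcp [ 0.4483 -0.1758  0.2584] [-1.7999e+02  9.0000e-02  1.7095e+02] w 1.002 F [0.4 0.1 0.5] M [0.04 0.04 0.03] j6 -21.1
cm [-5.27 23.25  5.85] spin -10.0
cm [-5.25 23.25 16.05] spin -10.0
```

>>> {"op": "play_rows", "data": {
  "increments": [
    [0, -1.5, 6, 0, -3],
    [0, -3, 12, 0, -6],
    [0, -4.5, 18, 1, -9],
    [0, -5.3, 23.2, 5, -10],
    [0, -5.3, 23.2, 5, -10]
  ]
}}

```text
t: 13.9
tcp_pos: [0.5362, 0.0498, 0.2053]
orientation: [179.9, -0.2, -178.6]
force: [-0.1, -0.0, -0.0]
width: 0.996
```

>>> {"op": "play_rows", "data": {
  "increments": [
    [0, 0, 0, 1, 0],
    [0, 0, 0, 3, 0],
    [0, 0, 0, 3, 0]
  ]
}}

```text
t: 14.28
tcp_pos: [0.5358, 0.0447, 0.1772]
orientation: [-180.0, -0.1, -179.0]
force: [-0.6, -0.7, 0.1]
width: 0.997
```

```bash
python3 go.py .5377 .0449 .097 181
```

```text
t 14.28 tcp [0.5358 0.0447 0.1772] [-1.8000e+02 -9.0000e-02 -1.7905e+02] w 0.997 F [-0.6 -0.7  0.1] M [ 0.02  0.   -0.01] j6 -4.0
cm [-0.2   0.02  8.02] spin -0.0
```

>>> {"op": "play_rows", "data": {
  "increments": [
    [0, -0.2, 0, 3, 0],
    [0, -0.2, 0, 6, 0],
    [0, -0.2, 0, 8, 0],
    [0, -0.2, 0, 8, 0],
    [255, -0.2, 0, 8, 0]
  ]
}}

```text
t: 14.9
tcp_pos: [0.5392, 0.0452, 0.0992]
orientation: [-180.0, 0.1, -179.0]
force: [0.7, 0.0, 0.1]
width: 0.818
```

>>> {"op": "play_rows", "data": {
  "increments": [
    [255, 0, 0, 0, 0],
    [255, 0, 0, 0, 0],
    [255, 0, 0, 0, 0]
  ]
}}

```text
t: 15.28
tcp_pos: [0.5393, 0.0454, 0.0997]
orientation: [-180.0, 0.2, -179.0]
force: [-1.2, -1.3, 8.7]
width: 0.64
```

>>> {"op": "play_rows", "data": {
  "increments": [
    [255, 0, 0, -2, 0],
    [255, 0, 0, -5, 0],
    [255, 0, 0, -8, 0],
    [255, 0, 0, -12, 0],
    [255, 0, 0, -16, 0]
  ]
}}

```text
t: 15.9
tcp_pos: [0.5382, 0.0457, 0.26]
orientation: [-180.0, 0.1, -179.0]
force: [0.9, 0.2, -2.1]
width: 0.64
```

```bash
python3 go.py .4303 -.3325 .25 181
```

```text
t 15.9 tcp [0.5382 0.0457 0.26  ] [-1.8000e+02  5.0000e-02 -1.7896e+02] w 0.64 F [ 0.9  0.2 -2.1] M [-0.02 -0.1   0.01] j6 -3.9
cm [ 11.48 -37.61   0.99] spin 0.0
```

>>> {"op": "play_rows", "data": {
  "increments": [
    [255, 1, -4, 0, 0],
    [255, 2.5, -9, 0, 0],
    [255, 4.5, -14, 0, 0],
    [255, 6, -19, 0, 0],
    [255, 7.5, -24, 0, 0]
  ]
}}

```text
t: 16.52
tcp_pos: [0.4671, -0.1972, 0.2589]
orientation: [-180.0, 0.1, -179.0]
force: [0.4, 0.2, -2.3]
width: 0.639
```

```bash
python3 go.py .4303 -.3325 .13 181
```

```text
t 16.52 tcp [ 0.4671 -0.1972  0.2589] [-1.7995e+02  8.0000e-02 -1.7895e+02] w 0.639 F [ 0.4  0.2 -2.3] M [-0.01 -0.09  0.05] j6 -32.2
cm [  3.95 -13.45  12.89] spin 0.0
```

>>> {"op": "play_rows", "data": {
  "increments": [
    [255, 1.4, -5, 1, 0],
    [255, 2.8, -10, 4, 0],
    [255, 4, -13.5, 8, 0],
    [255, 4, -13.5, 12, 0],
    [255, 4, -13.5, 13, 0]
  ]
}}

```text
t: 17.15
tcp_pos: [0.4289, -0.3307, 0.1264]
orientation: [179.9, -0.1, -179.0]
force: [0.3, 0.5, -1.5]
width: 0.64
```

>>> {"op": "play_rows", "data": {
  "increments": [
    [255, 0, 0, 1.5, 0],
    [255, 0, 0, 2.5, 0],
    [255, 0, 0, 3, 0],
    [255, 0, 0, 3, 0]
  ]
}}

```text
t: 17.65
tcp_pos: [0.4304, -0.3313, 0.0981]
orientation: [-180.0, 0.0, -178.9]
force: [0.5, 0.4, -1.0]
width: 0.639
```

```bash
python3 go.py .4303 -.3325 .0925 181
```

```text
t 17.65 tcp [ 0.4304 -0.3313  0.0981] [-1.7999e+02  1.0000e-02 -1.7894e+02] w 0.639 F [ 0.5  0.4 -1. ] M [-0.04  0.01  0.  ] j6 -46.4
cm [ 0.01 -0.12  0.56] spin 0.1
```

>>> {"op": "play_rows", "data": {
  "increments": [
    [255, 0, 0, 0.3, 0],
    [255, 0, 0, 0.5, 0],
    [255, 0, 0, 0.6, 0],
    [255, 0, 0, 0.7, 0],
    [255, 0, 0, 0.7, 0]
  ]
}}

```text
t: 18.27
tcp_pos: [0.4302, -0.3315, 0.0927]
orientation: [-180.0, 0.0, -179.0]
force: [-5.6, 4.3, 23.1]
width: 0.638
```

Contact with the floor; ease off, release, and retreat.

>>> {"op": "play_rows", "data": {
  "increments": [
    [255, 0, 0, -0.1, 0],
    [150, 0, 0, -0.1, 0],
    [0, 0, 0, -0.1, 0],
    [0, 0, 0, -0.1, 0],
    [0, 0, 0, -0.1, 0]
  ]
}}

```text
t: 18.9
tcp_pos: [0.4302, -0.3314, 0.0918]
orientation: [180.0, -0.0, -179.0]
force: [-0.2, 0.6, -0.7]
width: 1.003
```

>>> {"op": "play_rows", "data": {
  "increments": [
    [0, 0, 0, -3, 0],
    [0, 0, 0, -7, 0],
    [0, 0, 0, -12, 0],
    [0, 3, 3, -17, 0],
    [0, 9, 3, -17, 0]
  ]
}}

```text
t: 19.52
tcp_pos: [0.3409, -0.3033, 0.2649]
orientation: [-179.7, 0.2, -178.8]
force: [-0.2, -1.8, -0.9]
width: 0.997
```

Run:
```python
from m import *
s=r.sense();print(s["tcp_pos"],s["width"],s["force"])
cv2.imwrite("pics/e1.png",f)
cv2.imwrite("pics/e2.png",g)
c,a,ct=comp(f,(16,90,90),(30,255,255),(410,260,475,325)); cc,rad=cv2.minEnclosingCircle(ct); print(cc,rad,ray(d,cc,.055))
```

```text
[ 0.33584134 -0.3016872   0.2624302 ] 0.9981917965740443 [-0.12348374  0.2051773   0.53043305]
(444.3925476074219, 290.6570129394531) 11.512555122375488 [ 0.42838721 -0.33097173  0.055     ]
```

View pics/e1.png

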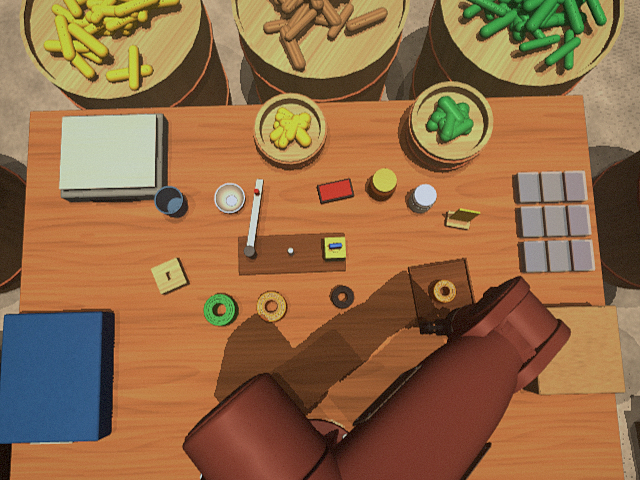

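View pics/e2.png

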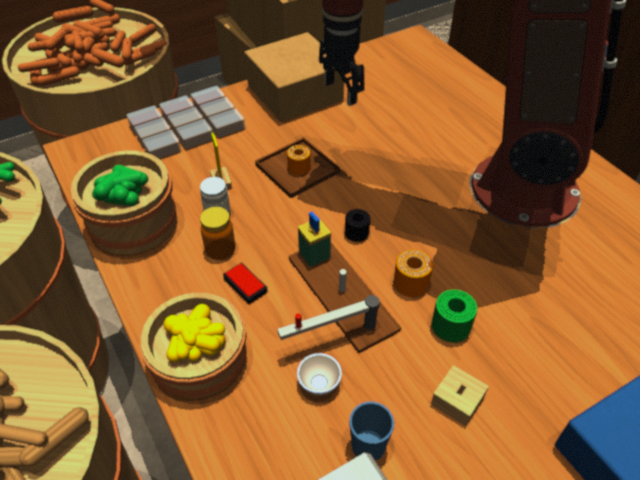

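The pictures show the roll flat in the tray at (444,291), the key upright in the lock at (335,246), the bar open and the bystanders where they were. The robot is clear of everything.

```bash
python3 -c "
from plant import r
print(r.hand_in(), r.sense()['t'])"
```

```text
the job is handed in; nothing more can be done
the job is handed in; nothing more can be done
```

I did every step in order and handed the job in at about 20 s, well inside the 72 s limit. No verdict was reported.

- **Key:** it went home with the collar on the brass, with contact at the expected height and about 19 N. I then turned the hand about 90° clockwise. In the pictures the bow sits at roughly 84°, so I estimate the plug at 1.3 rad or more. I never felt a clear rise in torque at the stop, so the plug angle comes only from the pictures.
- **Keeper bar:** I pushed it by the red pin to about 1.4 rad, judged from the picture.
- **Roll:** the smaller orange roll stands flat in the tray, about 2 mm from the tray's centre. The hand is open and clear of everything.
- **Bystanders:** they look unmoved by eye in the last two pictures; I did not measure them.
- **Camera disagreement:** the two cameras differed by about 3 mm on the lock's position. I aimed between them and the blade went in without trouble.

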